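# Wedge up a knock-down desk riser

## Robot

A 7-joint arm with a two-finger parallel gripper is mounted at the origin on the work surface. World frame = base frame: x ahead of the robot, y to its left, z up, the work surface at z = 0. Lengths are in m, angles in rad, forces in N, time in s.
With the tool pointing down it reaches from about 0.35 to 0.9 m from the base axis. Payload 19.9 kg.
Tool frame: the origin (TCP) lies between the finger pads; the fingertips stand 19 mm ahead of it and the grasp point (between the pads) is the TCP; z points along the fingers, y is the direction in which the jaws open and shut (so a half turn about z gives the same grasp; the last joint's range is limited). The gripper opens to 94 mm and grips with 3 to 60 N. Pads are 16 mm wide; open, the fingers measure 119 mm over their backs; the gripper's body (75 mm by 177 mm) begins 78 mm behind the grasp point.
Start: joints at [-0.042, 0.417, -0.01, 1.614, 0.005, 1.111, -0.053], TCP at [0.625, 0, 0.224] pointing down, gripper open.
Joint ranges: [-2.81, 2.81], [-0.39, 2.02], [-1.27, 1.25], [0.06, 2.57], [-1.19, 4.33], [0.19, 2], [-2.82, 2.82]. Speed limits (rad/s): [1.89, 1.89, 2.39, 2.39, 3.01, 3.01, 3.01].

## Interface

Orientations are given as a 3x3 rotation matrix whose columns are the frame's x, y, z axes.
In Python, from rig import robot gives the robot as it stands. Calls block until the motion is done:
- robot.move_ptp(position, orientation): joint-space move of the TCP to a pose.
- robot.move_linear(position, velocity=0.15, frame=None, threshold=None): straight line of the TCP; frame=None keeps the orientation; velocity is the mean speed in m/s. With threshold (N) it stops when the force on the tool has changed by that much, and returns True; else False.
- robot.goto_joints(angles): joint-space move.
- robot.gripper_to(opening): finger opening in m; the grip force is fixed at half the most; returns when the fingers have stopped.
- robot.pause(seconds).
- robot.ik(position, orientation): joint angles nearest the present ones, or None.
- robot.get_state(): the state.
- robot.grab_frame(name): name is "scene" or "side" or "wrist"; returns the picture (420x560x3 uint8, red, green, blue); there is no depth.
- robot.camera_info(name): a dict with "fx", "fy", "cx", "cy" (pixels), "rvec" (rotation vector, rad) and "tvec" (3), from world to camera coordinates, as OpenCV has them. Camera axes: x right, y down, z forward; pixel columns grow to the right and rows downward; lengths in m; the calibration is good to about 2 mm. A picture is of the moment at which its call begins: read the wrist's pose just before it. camera_info takes no time and is no camera call; for the wrist camera it gives the pose at the moment of the call.
A pose or a line that the arm cannot do raises robot.PlanningError and nothing moves.
- robot.sign_off(): hands the job in, once; it reports no verdict.
The state is a dict: "time": time; "qpos": joint angles; "joint_vel": joint speeds; "effort": joint torques, N m; "ee_pos": TCP position; "tool_rot": TCP orientation; "force": force on the tool from outside, world axes, zero at the start; "moment": the same for the moment, N m; "opening": finger opening in m.
Only numpy, scipy, OpenCV 4.12 (cv2) and the standard library are available. Lean on these libraries where they do the work, as an engineer would, in place of code of your own. Each camera call takes 0.05 s, during which the arm holds its last target. There are 200 camera calls.

## Task

Lock the corner of the flat-pack desk riser: take the orange wedge from the grey block and stand it, point down, in the open slot at the end of the blue rail, then let go of it. Tap it down with the round mallet, not with the hand: a first part-way tap, lift the mallet clear, then tap again until its head sits fully home on the rail end and it goes no further. Finish by standing the mallet upright on its rubber face on the bare table, and leave everything else where it is.

Things in the scene. Friction and masses are not known exactly. Their poses are not given: they have to be found in the camera images.
- frame: fixed plywood end board of the riser, 150 mm (x) by 20 mm (y) by 83 mm high, 16 to 36 mm to the +y side of this origin, which is on the table straight under the slot. y runs along the blue rail (64 mm wide, top at 85 mm) to the far board at y = 265 to 285 mm, where another, wooden wedge is already home (y = 303 mm, its head 26 mm above the rail), not part of this job
- slot (a point): centre of the slot's mouth, 85 mm above the table; axes as frame. The slot goes down through the 30 mm thick rail end and is open below. It is 19 mm wide along x. Along y it reaches from a fixed face at +12.5 mm to the rail's end wall (rail_end), at the mouth; both faces lean inward going down at 1:10, like the wedge
- rail_end (a point): top inner edge of the rail's end wall, the slot's -y side, 85 mm above the table: 6.5 mm to the -y side of slot when rail is 0, and moving with the rail. So at the start the slot's mouth is 19 to 20 mm long and its middle lies 3 to 2.5 mm to the +y side of slot. The wall is 30 mm thick towards -y
- rail (a joint): how far the blue rail is drawn through the board towards -y (m), 0 to 0.0075; starts at 0 to 0.001, about 0.006 when the wedge is home. It slides with 6 N of friction and stays where it is; the wedge draws it. Driving the wedge so takes roughly 6 to 14 N downward; once home it stops dead
- wedge: orange wedge, 60 g; origin at its point's underside, z up to the head. Body 75 mm long, 16 mm thick along x; along y 25 mm under the head, tapering on both sides to 10 mm at the point. Head 20 (x) by 34 (y) by 26 mm high, gripped across the 20. Same when turned half round. Starts upright in a socket of the grey block. Its y goes along the slot's y
- wedge_shoulder (a point): centre of the underside of the wedge's head, 75 mm above the point; home when level with slot. Set loosely in the slot, the wedge stops by itself with this 20 to 30 mm above slot, and stands there alone
- wedge_top (a point): centre of the flat top of the wedge's head, 101 mm above the point: where the mallet strikes
- block: fixed grey plastic block, 70 mm (x) by 150 mm (y) by 58 mm high; origin at the centre of its underside. Two sockets 50 mm deep, 19 by 23 mm, at y = -38 and +38 mm; one holds the wedge (its point 8 mm above the table), the other the blue spacer
- mallet: round mallet standing on its face, about 320 g, 136 mm tall; origin at the centre of its flat rubber striking face, z up along the handle. Head 60 mm in diameter and 64 mm high (face 56 mm across), then a straight wooden handle 26 mm in diameter from 64 to 136 mm, gripped from above; it strikes straight down with the face
- spacer: blue square-edged plastic bar, 16 by 20 by 90 mm, standing in the other socket; not needed; origin at its lower end
- mug: white mug, 80 mm wide, 95 mm high, bystander; origin at its underside
- tape: clear tape roll lying flat, 90 mm across, 24 mm high, bystander; origin at its underside
- eraser: blue whiteboard eraser, 50 by 120 by 36 mm, bystander; origin at its underside
- punch: steel hole punch, 75 by 130 by 75 mm, bystander; origin at its underside
- glue: white glue bottle, 44 mm across, 110 mm high, red cap, bystander; origin at its underside
Mind the look-alikes: they are no part of the job. Leave any green look-alike of the mallet alone. Of the things that look like the wedge, the largest one is meant.

How it is judged:
By the outcome, as a careful person would: the job done as asked, in the order asked, and still so for the second after the job is handed in, with the robot touching nothing.
It also fails if it takes over 64 s, if anything falls off the work surface, if the arm or the gripper's body presses on something with over 40 N, if the wrist force passes 120 N, or if a joint passes its speed limit or range.

## Working session

There is one attempt and no reset: what is moved stays moved. The work goes in short steps, each a Python script; the robot and the scene stay as the last script left them, time stands still between calls to the robot, and variables do not carry over. Pictures are saved under pics/ and viewed, about 8 in all and at most 12, crops included, and the job is handed in when it is done.

```bash
ls; mkdir -p pics; python3 - <<'E'
from rig import robot
import cv2,numpy as np
for n in ("scene","side"):
    i=robot.grab_frame(n); cv2.imwrite(f"pics/{n}0.png",i[:,:,::-1]); 
    c=robot.camera_info(n); R=cv2.Rodrigues(np.array(c["rvec"]))[0]; print(n,c["fx"],-R.T@np.array(c["tvec"]).ravel(),R[2])
i=robot.grab_frame("wrist"); cv2.imwrite("pics/wrist0.png",i[:,:,::-1])
c=robot.camera_info("wrist");R=cv2.Rodrigues(np.array(c["rvec"]))[0];print(c["fx"],-R.T@np.array(c["tvec"]).ravel(),R)
print(robot.get_state())
E
```

```text
pics
scene 393.2780196367612 [ 1.03595371 -0.09512786  0.76715369] [-0.61162062  0.02783546 -0.79066137]
side 440.9933640079589 [-0.09064475  0.65588881  0.66354265] [ 0.53115613 -0.66359343 -0.52679875]
289.5619651253491 [0.62373794 0.06943904 0.38353553] [[ 9.99999270e-01 -4.15445607e-04 -1.13473235e-03]
 [-1.31816894e-04 -9.70942309e-01  2.39313632e-01]
 [-1.20118145e-03 -2.39313307e-01 -9.70941655e-01]]
{'time': 0.15, 'qpos': array([-0.04150075,  0.41782143, -0.01033817,  1.6139826 ,  0.00470417,
        1.11072074, -0.05298405]), 'joint_vel': array([ 2.25806087e-03, -3.11732050e-03,  6.39919643e-05, -1.48563546e-04,
       -9.33180331e-04,  1.13209058e-04, -4.94930898e-04]), 'effort': array([ 7.99236568e-04, -8.51532197e+01,  6.39362633e-01, -4.26137459e+01,
       -4.88919730e-02,  1.71691604e-02,  1.51774425e-04]), 'ee_pos': array([6.24746104e-01, 1.37440651e-05, 2.24000862e-01]), 'tool_rot': array([[-5.81704276e-05,  9.99999588e-01, -9.05681773e-04],
       [ 9.99999996e-01,  5.81103371e-05, -6.63745306e-05],
       [-6.63218738e-05, -9.05685631e-04, -9.99999588e-01]]), 'force': array([-0.21428573,  0.00996766, -1.0358931 ]), 'moment': array([-0.01061739,  0.04431726,  0.01001724]), 'opening': 0.09400664461099713}
```

View pics/scene0.png

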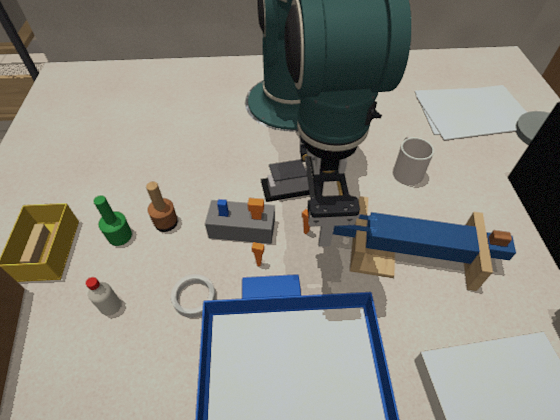

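View pics/side0.png

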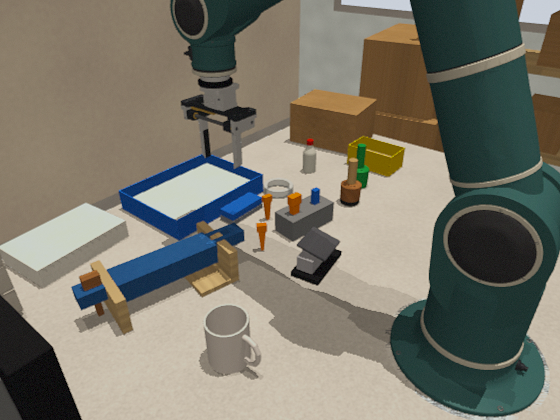

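Scene: wedge head (256,205), spacer (222,207), mallet handle top (153,186), green look-alike to its left, slot near (345,228) behind the gripper, small orange decoys at (306,220), (258,252). Side confirms it: wedge (294,203), mallet (352,165).

```bash
cat > h.py <<'E'
from rig import robot
import cv2,numpy as np
def cam(n):
    c=robot.camera_info(n); return c,cv2.Rodrigues(np.array(c["rvec"],float))[0],np.array(c["tvec"],float).ravel()
def ray(C,u,v):
    c,R,t=C; d=R.T@np.array([(u-c["cx"])/c["fx"],(v-c["cy"])/c["fy"],1]); return -R.T@t,d/np.linalg.norm(d)
def onz(C,u,v,z):
    o,d=ray(C,u,v); return o+d*(z-o[2])/d[2]
def tri(rs):
    A=[];b=[]
    for o,d in rs:
        P=np.eye(3)-np.outer(d,d); A.append(P); b.append(P@o)
    x=np.linalg.lstsq(np.vstack(A),np.hstack(b),rcond=None)[0]
    return x,max(np.linalg.norm((np.eye(3)-np.outer(d,d))@(x-o)) for o,d in rs)
def proj(C,p):
    c,R,t=C; q=R@np.asarray(p)+t; return np.array([c["cx"]+c["fx"]*q[0]/q[2],c["cy"]+c["fy"]*q[1]/q[2]])
def down(a):  # tool pointing down, jaw (y) axis at angle a from world x
    y=np.array([np.cos(a),np.sin(a),0]); z=np.array([0,0,-1.]); return np.column_stack([np.cross(y,z),y,z])
def snap(n,f):
    C=cam(n); i=robot.grab_frame(n)[:,:,::-1].copy(); cv2.imwrite(f"pics/{f}.png",i); return C,i
E
python3 - <<'E'
from h import *
C=cam("scene"); S=cam("side")
for nm,u,v,us,vs,z in [("wedge",256,203,294,196,.109),("mallet",153,186,352,160,.136),("slot",345,228,0,0,.085),("farwedge",502,237,90,277,.111),("tape",194,295,0,0,.02),("block",241,220,0,0,.058),("d1",306,212,0,0,.06)]:
    print(nm,onz(C,u,v,z).round(3), tri([ray(C,u,v),ray(S,us,vs)]) if us else "")
d=down(0); print(robot.get_state()["tool_rot"].round(2),d)
for p in [(.6,-.12,.36),(.58,.0,.36),(.52,-.25,.36),(.58,.08,.3)]:
    print(p, robot.ik(p,d) is not None)
E
```

```text
wedge [ 0.5   -0.116  0.109] (array([ 0.49506753, -0.11595006,  0.10268037]), np.float64(0.00015691547897226228))
mallet [ 0.463 -0.334  0.136] (array([ 0.45997348, -0.33532873,  0.13274084]), np.float64(0.0002981866539184623))
slot [0.56  0.071 0.085] 
farwedge [0.618 0.375 0.111] (array([0.61247731, 0.37935855, 0.10273734]), np.float64(0.0011062000721627492))
tape [ 0.665 -0.251  0.02 ] 
block [ 0.506 -0.152  0.058] 
d1 [ 0.493 -0.004  0.06 ] 
[[-0.  1. -0.]
 [ 1.  0. -0.]
 [-0. -0. -1.]] [[-0.  1.  0.]
 [ 1.  0.  0.]
 [ 0.  0. -1.]]
(0.6, -0.12, 0.36) True
(0.58, 0.0, 0.36) True
(0.52, -0.25, 0.36) True
(0.58, 0.08, 0.3) True
```

```bash
python3 - <<'E'
from h import *
import pickle
V={}
for k,p in [("A",(.50,-.16,.27)),("B",(.57,-.03,.27))]:
    robot.move_ptp(p,down(0)); V[k]=snap("wrist","w"+k)
V["S"]=snap("scene","sB")
pickle.dump(V,open("V.pkl","wb"))
print(robot.get_state()["time"])
E
python3 - <<'E'
import cv2
a=cv2.imread("pics/wA.png");b=cv2.imread("pics/wB.png")
cv2.imwrite("pics/AB.png",cv2.vconcat([cv2.resize(a,(400,300)),cv2.resize(b,(400,300))]))
E
```

```text
1.7833
```

View pics/AB.png

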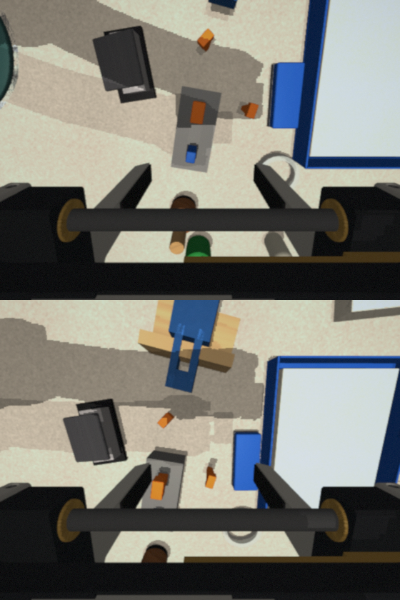

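A (top): wedge in block (full-res ≈(277,158)), spacer (266,215), mallet handle (250,345) partly behind fingers. B (bottom): slot in rail end ≈(256,88), small decoys at (232,168), (295,250). I need a second view of each from closer.

```bash
python3 - <<'E'
from h import *
import pickle
V=pickle.load(open("V.pkl","rb"))
for k,p in [("C",(.55,.015,.21)),("D",(.47,-.42,.27)),("E",(.50,-.22,.21))]:
    robot.move_ptp(p,down(0)); V[k]=snap("wrist","w"+k)
V["S2"]=snap("scene","sE"); V["T2"]=snap("side","tE")
pickle.dump(V,open("V.pkl","wb"))
print(robot.get_state()["time"])
def crop(k,u,v,w,h,s): 
    i=V[k][1][v:v+h,u:u+w]; return cv2.resize(i,None,fx=s,fy=s,interpolation=cv2.INTER_CUBIC)
out=np.zeros((600,800,3),np.uint8)
pr=proj(V["C"][0],(.56,.071,.085)).astype(int); print(pr)
a=crop("C",pr[0]-66,max(pr[1]-50,0),133,100,3); out[:300,:a.shape[1]]=a[:300,:400]
a=crop("B",206,38,100,75,4); out[:300,400:]=a
pr=[]
a=cv2.resize(V["D"][1],(400,300)); out[300:,:400]=a
a=cv2.resize(V["E"][1],(400,300)); out[300:,400:]=a
cv2.imwrite("pics/CBDE.png",out)
E
```

```text
4.9333
[295 147]
```

View pics/CBDE.png

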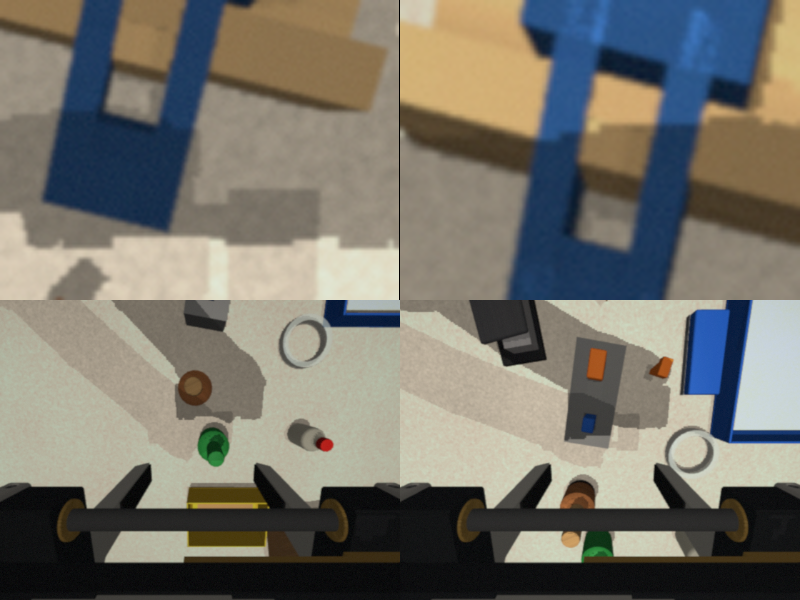

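```bash
python3 - <<'E'
from h import *
import pickle
V=pickle.load(open("V.pkl","rb"))
def crop(k,u,v,w,h,s): 
    i=V[k][1][v:v+h,u:u+w]; r=cv2.resize(i,(w*s,h*s),interpolation=cv2.INTER_CUBIC); print(k,u,v,s)
    cv2.putText(r,k,(4,16),0,.5,(255,255,255),1); return r
W=np.array([.497,-.116,.107]);M=np.array([.461,-.335,.135])
for k in "AE": print(k,proj(V[k][0],W))
for k in ("A","D","E","S2","T2"): print(k,proj(V[k][0],M), proj(V[k][0],W))
out=np.zeros((600,800,3),np.uint8)
def at(k,p,w,h,s,x,y):
    p=proj(V[k][0],p).astype(int); u=max(p[0]-w//2,0);v=max(p[1]-h//2,0); out[y:y+h*s,x:x+w*s]=crop(k,u,v,w,h,s)
at("E",W,50,50,5,0,0); at("A",W,50,50,5,250,0); at("S2",W,50,50,5,500,0)
at("D",M,50,50,5,0,250);at("T2",M,50,50,5,250,250); at("S2",M,50,50,5,500,250)
cv2.imwrite("pics/z1.png",out)
for k in V:
    i=V[k][1]; h=cv2.cvtColor(i,cv2.COLOR_BGR2HSV); m=cv2.inRange(h,(5,190,110),(18,255,255))
    n,_,st,ce=cv2.connectedComponentsWithStats(m)
    print(k,[(st[j].tolist(),ce[j].round(1).tolist()) for j in range(1,n) if st[j,4]>60])
E
```

```text
A [281.06687348 157.82533205]
E [280.74445098  89.56351723]
A [250.84830063 345.55607431] [281.06687348 157.82533205]
D [274.49728684 117.97332704] [ 314.44227017 -137.13561258]
E [243.02905846 333.69913316] [280.74445098  89.56351723]
S2 [152.91781127 185.75718507] [255.84482601 202.38879055]
T2 [351.76959726 159.13171848] [293.37657405 194.30820964]
E 255 64 5
A 256 132 5
S2 230 177 5
D 249 92 5
T2 326 134 5
S2 127 160 5
A [([277, 42, 21, 24, 268], [287.5, 53.5]), ([267, 142, 20, 31, 492], [276.5, 157.2]), ([345, 145, 16, 20, 211], [352.2, 154.4])]
B [([222, 159, 19, 19, 181], [231.2, 167.9]), ([289, 244, 12, 19, 164], [294.2, 252.8]), ([212, 252, 18, 27, 401], [220.4, 265.1])]
S [([248, 200, 16, 19, 125], [256.1, 209.7]), ([252, 245, 12, 21, 63], [258.3, 253.9])]
C [([232, 203, 22, 24, 271], [242.3, 214.6]), ([220, 324, 20, 21, 346], [229.4, 333.3])]
D []
E [([262, 68, 27, 44, 905], [275.0, 89.3]), ([361, 80, 20, 28, 359], [370.4, 93.7])]
S2 [([248, 199, 16, 20, 237], [255.6, 207.4]), ([252, 243, 12, 23, 147], [257.6, 251.5])]
T2 [([288, 193, 14, 22, 225], [294.1, 202.6]), ([262, 194, 10, 26, 153], [266.8, 204.3]), ([257, 223, 10, 27, 147], [261.4, 233.1])]
```

View pics/z1.png

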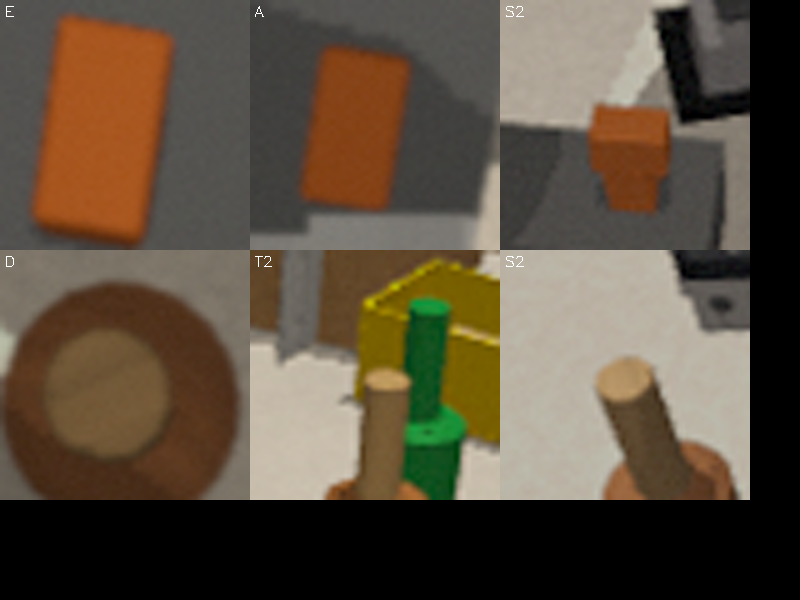

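Crops: wedge top centre E(275.6,89.0), A(277.2,157.4), S2(256,201.4); handle-top centre D(270.6,120.6), T2(353.4,160), S2(152,185.6). Slot end-wall edge midpoint C≈(272.6,137.2), B≈(255.4,99.2); rail outer corners C (243.3,164.7),(284.7,173.7).

```bash
python3 - <<'E'
from h import *
import pickle
V=pickle.load(open("V.pkl","rb"))
def T(**k): 
    x,e=tri([ray(V[n][0],*p) for n,p in k.items()]); return x.round(4),round(e,4)
print("wedge AE",T(A=(277.2,157.4),E=(275.6,89)),"all",T(A=(277.2,157.4),E=(275.6,89),S2=(256,201.4)))
for k,p in dict(A=(277.2,157.4),E=(275.6,89),S2=(256,201.4)).items(): print(k,onz(V[k][0],*p,.109).round(4))
print("mallet",T(D=(270.6,120.6),S2=(152,185.6),T2=(353.4,160)))
for k,p in dict(D=(270.6,120.6),S2=(152,185.6),T2=(353.4,160)).items(): print(k,onz(V[k][0],*p,.136).round(4))
E=V["E"][0];o=np.array([255,64])
q=[onz(E,*(o+np.array(p)/5),.109) for p in [(62,16),(173,38),(142,235),(35,210)]]
y=(q[0]+q[1]-q[2]-q[3])/2; print("wedge y ax",y, "ang",np.degrees(np.arctan2(-y[0],y[1])), "x",(q[1]+q[2]-q[0]-q[3])/2)
print("railend CB",T(C=(272.6,137.2),B=(255.4,99.2)),T(C=(263.8,135),B=(247.3,97.5)))
C=V["C"][0];f=lambda u,v:onz(C,u,v,.085)
a,b=f(243.3,164.7),f(284.7,173.7);c,d=f(263.8,135),f(281.6,139.3); print(a,b,c,d,np.linalg.norm(a-b),np.linalg.norm(c-d))
for k,p in dict(C=(272.6,137.2),B=(255.4,99.2)).items(): print(k,onz(V[k][0],*p,.085).round(4))
# masks: rail edges in C: blue pixels on image rows
i=V["C"][1]; h=cv2.cvtColor(i,cv2.COLOR_BGR2HSV); m=cv2.inRange(h,(100,110,30),(125,255,255))
for v in range(100,172,5):
    r=np.flatnonzero(np.diff(m[v,220:330].astype(int)))+220; print(v,r)
E
```

```text
wedge AE (array([ 0.4927, -0.1155,  0.107 ]), np.float64(0.0001)) all (array([ 0.4927, -0.1155,  0.1052]), np.float64(0.0003))
A [ 0.4928 -0.1154  0.109 ]
E [ 0.4927 -0.1158  0.109 ]
S2 [ 0.4959 -0.1155  0.109 ]
mallet (array([ 0.4573, -0.3378,  0.1322]), np.float64(0.0006))
D [ 0.4572 -0.3375  0.136 ]
S2 [ 0.4613 -0.3367  0.136 ]
T2 [ 0.4535 -0.3311  0.136 ]
wedge y ax [0.00514311 0.03098992 0.        ] ang -9.422968679859933 x [ 0.01839602 -0.00376063  0.        ]
railend CB (array([0.5367, 0.0797, 0.0683]), np.float64(0.0009)) (array([0.5274, 0.0818, 0.0678]), np.float64(0.0012))
[0.50920861 0.05413417 0.085     ] [0.54970181 0.04528251 0.085     ] [0.5297292  0.08236707 0.085     ] [0.54671228 0.07835232 0.085     ] 0.04144938369732945 0.0174511647095066
C [0.5381 0.0803 0.085 ]
B [0.5374 0.0775 0.085 ]
100 [256 267 290 302]
105 [255 266 289 300]
110 [253 265 288 299]
115 [253 264 287 298]
120 [252 265 285 297]
125 [251 263 284 295]
130 [250 262 283 294]
135 [249 264 282 293]
140 [248 292]
145 [247 290]
150 [246 289]
155 [245 288]
160 [244 287]
165 [250 286]
170 [271 284]
```

```bash
python3 - <<'E'
from h import *
robot.gripper_to(.06)
a=-np.radians(10.3); W=np.array([.4929,-.1156])
robot.move_ptp([*W,.16],down(a)); robot.move_linear([*W,.098],.15)
robot.gripper_to(0.01); s=robot.get_state(); print(s["opening"],s["ee_pos"],s["force"],s["time"])
robot.move_linear([*W,.25],.2); s=robot.get_state(); print(s["opening"],s["force"],s["moment"])
b=-np.radians(12.8); P=np.array([.5399,.0885])
robot.move_ptp([*P,.25],down(b)); robot.move_linear([*P,.205],.2)
for n in("scene","side","wrist"): 
    C,i=snap(n,n+"_hold"); print(n,proj(C,[*P,.085]).round(1),proj(C,[*P,.118]).round(1))
print(robot.get_state()["time"],robot.get_state()["ee_pos"])
def cr(n,p,w,h,s):
    i=cv2.imread(f"pics/{n}_hold.png"); u=max(int(p[0])-w//2,0);v=max(int(p[1])-h//2,0);print(n,u,v,s); return cv2.resize(i[v:v+h,u:u+w],None,fx=s,fy=s,interpolation=cv2.INTER_CUBIC)
o=np.zeros((480,800,3),np.uint8)
for k,n in enumerate(("scene","side")):
    r=cr(n,proj(cam(n),[*P,.1]),80,96,5); o[:r.shape[0],400*k:400*k+r.shape[1]]=r
cv2.imwrite("pics/hold.png",o)
E
```

```text
0.019996821985674658 [ 0.49294052 -0.11557366  0.09806583] [-0.7507807   0.5621102   2.13196099] 7.4333
0.02020024733093734 [ 0.01493799  0.60884337 -1.49397245] [ 0.01455352 -0.00691527 -0.01722506]
scene [351.6 220. ] [353.9 210.6]
side [224.3 231.2] [223.2 219.2]
wrist [283.6 204.2] [283.7 213. ]
9.7167 [0.54058823 0.08822171 0.20637915]
scene 312 167 5
side 183 177 5
```

View pics/hold.png

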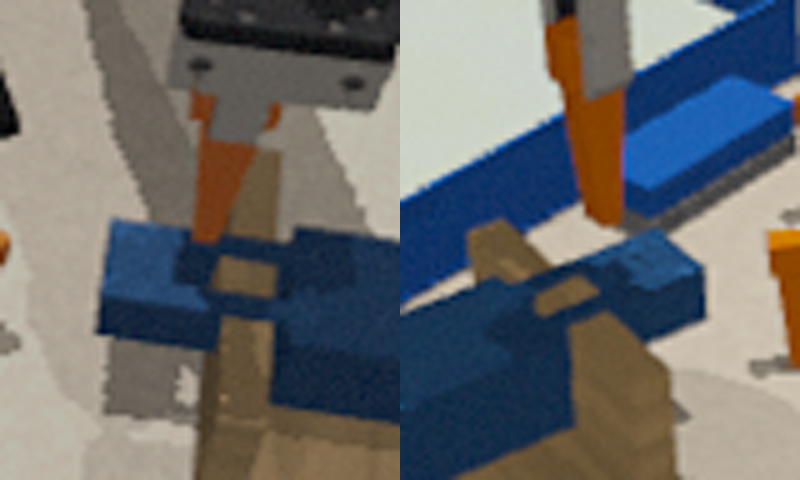

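Held wedge is above the slot; the scene crop has the tip at (353,214.7) with the slot as the dark patch centred ≈(351,221), and the wood beside it is the board top. I'll check lateral alignment in the wrist view.

```bash
python3 - <<'E'
import cv2
i=cv2.imread("pics/wrist_hold.png")[150:290,215:355]
cv2.imwrite("pics/wh.png",cv2.resize(i,None,fx=4,fy=4,interpolation=cv2.INTER_CUBIC))
E
```

```text
(no output)
```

View pics/wh.png

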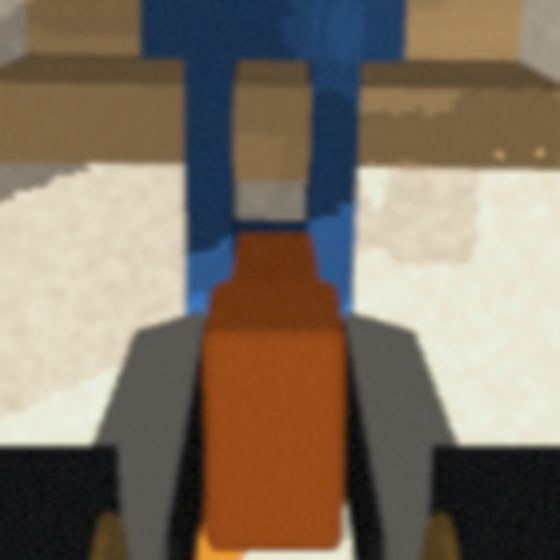

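Wrist view: rail centre is at crop x=272 against wedge 274.5, so it is about 0.6 mm off, matching the arm's own tracking error. Yaw is good. I'll correct that and lower with a force stop.

```bash
python3 - <<'E'
from h import *
P=np.array([.5400,.0884]); c=P.copy()
robot.move_linear([*c,.186],.1)
for _ in range(2):
    robot.pause(.15); e=robot.get_state()["ee_pos"]; print(e.round(4)); c=c+(P-e[:2]); robot.move_linear([*c,.184],.1)
robot.pause(.1); s=robot.get_state(); print(s["ee_pos"].round(4),s["force"].round(2),c.round(4))
r=robot.move_linear([*c,.112],.05,threshold=4); s=robot.get_state(); print(r,s["ee_pos"].round(4),s["force"].round(2),s["moment"].round(2),s["time"])
E
```

```text
[0.5403 0.0885 0.1867]
[0.5397 0.0883 0.1841]
[0.54   0.0884 0.184 ] [ 0.53  0.17 -0.51] [0.54   0.0884]
True [0.5395 0.0882 0.1249] [ 2.51  0.88 -3.43] [ 0.11 -0.52 -0.03] 12.025
```

```bash
python3 - <<'E'
from h import *
robot.pause(.2); s=robot.get_state(); print(s["ee_pos"].round(4),s["force"].round(2))
e=s["ee_pos"]; r=robot.move_linear([.5400,.0884,.115],.03,threshold=5); robot.pause(.1); s=robot.get_state(); print(r,s["ee_pos"].round(4),s["force"].round(2),s["moment"].round(2),s["time"])
E
```

```text
[0.5393 0.0883 0.1255] [ 0.87 -0.29  0.01]
True [0.5396 0.0881 0.1239] [ 3.58 -0.18 -2.55] [-0.05 -0.89 -0.08] 12.5333
```

```bash
python3 - <<'E'
from h import *
robot.gripper_to(.05); e=robot.get_state()["ee_pos"]
robot.move_linear([e[0],e[1],.21],.25)
b=-np.radians(12.8)
robot.move_ptp([.5277,.034,.23],down(b)); robot.pause(.1)
C,i=snap("wrist","w_set"); print([proj(C,p).round(1) for p in ([.54,.0884,.11+.026],[.54,.0884,.085])])
D,j=snap("scene","s_set"); print(proj(D,[.54,.0884,.136]),robot.get_state()["time"])
import pickle; pickle.dump(C,open("Cset.pkl","wb"))
a=cv2.resize(i[20:220,190:390],(400,400),interpolation=cv2.INTER_CUBIC); u,v=proj(D,[.54,.0884,.11]).astype(int)
b=cv2.resize(j[v-40:v+40,u-40:u+40],(400,400),interpolation=cv2.INTER_CUBIC); print(u-40,v-40)
cv2.imwrite("pics/set.png",cv2.hconcat([a,b]))
E
```

```text
[array([285.4, 149.7]), array([285.2, 146.9])]
[355.14852037 205.22944129] 14.2333
313 172
```

View pics/set.png

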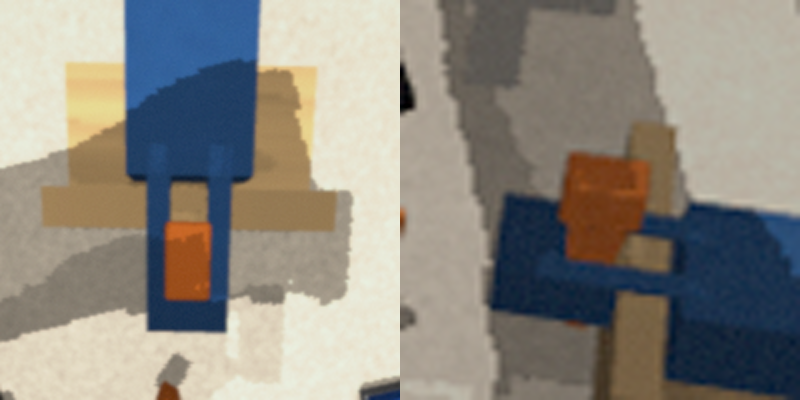

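Wedge stands alone in the slot: wrist top centre (284,150.5), seated squarely, and the scene view agrees. Now the mallet: grasp it, then the first tap.

```bash
python3 - <<'E'
from h import *
import pickle
w=onz(pickle.load(open("Cset.pkl","rb")),284,150.5,.1345); print("wedge top",w.round(4))
b=-np.radians(12.8); M=np.array([.4575,-.3373])
robot.move_ptp([*M,.22],down(b)); robot.move_linear([*M,.104],.2); robot.gripper_to(.015)
robot.pause(.1); s=robot.get_state(); g=s["ee_pos"][2]; print("grip",s["opening"],s["ee_pos"].round(4),s["force"].round(2),s["time"])
robot.move_linear([*M,.31],.2); s=robot.get_state(); print(s["opening"],s["force"].round(2))
robot.move_ptp([*w[:2],.31],down(b)); robot.move_linear([*w[:2],g+.150],.2); robot.pause(.2)
s=robot.get_state(); print("above",s["ee_pos"].round(4),s["force"].round(2),s["time"])
r=robot.move_linear([*w[:2],g+.122],.04,threshold=5); s=robot.get_state(); print("touch",r,s["ee_pos"][2]-g,s["force"].round(2))
open("g.txt","w").write(f"{g} {w[0]} {w[1]}")
snap("scene","s_touch")
E
```

```text
wedge top [0.5386 0.0879 0.1345]
grip 0.025871048354400454 [ 0.4577 -0.3375  0.1046] [-1.52  0.85  7.34] 16.975
0.026056693528514797 [ 0.11  0.17 -3.5 ]
above [0.5393 0.0879 0.256 ] [ 0.59  0.06 -3.78] 20.375
touch True 0.13084888790376703 [-0.04 -0.89 -3.31]
```

```bash
python3 - <<'E'
from h import *
g,x,y=map(float,open("g.txt").read().split())
def st(t): s=robot.get_state(); print(t,"face",round(s["ee_pos"][2]-g,4),s["ee_pos"][:2].round(4),s["force"].round(1),round(s["time"],2),round(s["opening"],4)); return s
robot.pause(.15); st("rest")
for k in range(4):
    z=robot.get_state()["ee_pos"][2]
    r=robot.move_linear([x,y,g+.119-.002*k],.04,threshold=22); robot.pause(.1); s=st(r)
    if s["ee_pos"][2]-g<.124: break
robot.move_linear([x,y,g+.160],.15); st("up")
C,i=snap("scene","s_t1"); u,v=proj(C,[.54,.088,.1]).astype(int)
T,j=snap("side","t_t1"); a,c=proj(T,[.54,.088,.1]).astype(int)
cv2.imwrite("pics/t1.png",cv2.hconcat([cv2.resize(m,(400,400),interpolation=cv2.INTER_CUBIC) for m in (i[v-40:v+40,u-40:u+40],j[c-40:c+40,a-40:a+40])])); print(u-40,v-40,a-40,c-40)
E
```

```text
rest face 0.1315 [0.5381 0.0878] [-0.4  0.4 -3.8] 21.07 0.0254
False face 0.1189 [0.5385 0.0881] [ 1.4 -0.3 -4.4] 21.64 0.0256
up face 0.1597 [0.5386 0.088 ] [-0.5 -0.1 -4.7] 22.07 0.0256
312 175 183 185
```

View pics/t1.png

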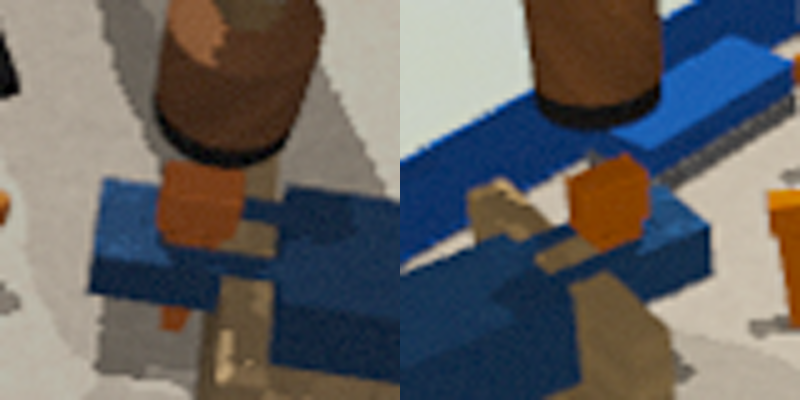

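The wedge has gone down part-way (tip shows below the rail at scene (347,239)) and the mallet is clear above it. Second tap until it stops.

```bash
python3 - <<'E'
from h import *
g,x,y=map(float,open("g.txt").read().split())
def st(t): s=robot.get_state(); print(t,"face",round(s["ee_pos"][2]-g,4),s["ee_pos"][:2].round(4),s["force"].round(1),round(s["time"],2),round(s["opening"],4)); return s
robot.pause(.1)
robot.move_linear([x,y,g+.123],.1); st("near")
r=robot.move_linear([x,y,g+.106],.04,threshold=30); st(r); robot.pause(.2); st("rest")
r=robot.move_linear([x,y,g+.104],.03,threshold=35); st(r); robot.pause(.2); st("rest2")
robot.move_linear([x,y,g+.16],.15); robot.pause(.2); st("up")
E
```

```text
near face 0.1231 [0.5387 0.0879] [ 1.  -1.  -3.1] 22.78 0.0256
True face 0.1094 [0.5395 0.088 ] [-1.1 -0.4  5.3] 23.18 0.0258
rest face 0.1094 [0.5395 0.0879] [-1.   0.4  6. ] 23.38 0.0258
True face 0.1074 [0.5398 0.0885] [-2.2  0.1  4.2] 23.59 0.0252
rest2 face 0.1075 [0.5398 0.0885] [-2.3  1.5  5.4] 23.79 0.0257
up face 0.1589 [0.5382 0.0878] [ 0.5  0.2 -3. ] 24.49 0.0255
```

```bash
python3 - <<'E'
from h import *
b=-np.radians(12.8)
g,x,y=map(float,open("g.txt").read().split())
robot.move_linear([x,y,.31],.2); robot.move_ptp([.4575,-.3373,.30],down(b))
C,i=snap("scene","s_t2"); u,v=proj(C,[.54,.088,.1]).astype(int)
T,j=snap("side","t_t2"); a,c=proj(T,[.54,.088,.1]).astype(int)
cv2.imwrite("pics/t2.png",cv2.hconcat([cv2.resize(m,(400,400),interpolation=cv2.INTER_CUBIC) for m in (i[v-30:v+30,u-30:u+30],j[c-30:c+30,a-30:a+30])])); print(u-30,v-30,a-30,c-30,robot.get_state()["time"])
for h in (0,.003,.006): print(h,proj(C,[.54,.088,.111+h]),proj(T,[.54,.088,.111+h]))
E
```

```text
322 185 193 195 26.5583
0 [353.1600122  212.67106748] [223.58783328 221.68360912]
0.003 [353.37087495 211.7979363 ] [223.49384945 220.58021903]
0.006 [353.58295392 210.91976902] [223.39956847 219.47334043]
```

View pics/t2.png

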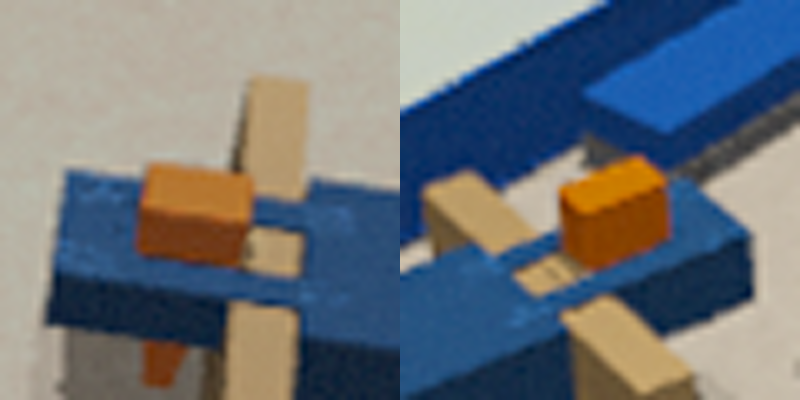

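Both views show the head flush on the rail with no gap, and it stopped against a force well above the driving force. Now to stand the mallet on its original, bare spot.

```bash
python3 - <<'E'
from h import *
g,_,_=map(float,open("g.txt").read().split()); M=[.4575,-.3373]
def st(t): s=robot.get_state(); print(t,s["ee_pos"].round(4),s["force"].round(1),s["moment"].round(2),round(s["time"],2),round(s["opening"],4)); return s
robot.move_linear([*M,g+.012],.2); robot.pause(.2); st("low")
r=robot.move_linear([*M,g-.010],.02,threshold=5); robot.pause(.15); st(r)
z=robot.get_state()["ee_pos"][2]
robot.gripper_to(.06); robot.pause(.2); st("rel")
robot.move_linear([*M,.25],.15)
robot.move_ptp([.48,-.36,.30],down(0)) 
robot.pause(.2); C,i=snap("wrist","w_end"); s,j=snap("scene","s_end"); t,k=snap("side","t_end")
print(proj(C,[*M,.136]),proj(s,[*M,.136]),st("end")["joint_vel"].max())
cv2.imwrite("pics/end.png",cv2.vconcat([cv2.hconcat([cv2.resize(m,(400,300),interpolation=cv2.INTER_AREA) for m in (j,k)]),cv2.hconcat([cv2.resize(i,(400,300)),cv2.resize(k[100:220,280:440],(400,300))])]))
E
```

```text
low [ 0.4579 -0.3375  0.1175] [ 0.3 -0.7 -4.8] [0.01 0.03 0.04] 27.82 0.0259
True [ 0.4573 -0.3373  0.1011] [-0.6 -0.9  5.5] [0.12 0.22 0.02] 28.73 0.026
rel [ 0.4569 -0.3369  0.1007] [0.5 0.1 0.7] [0.01 0.02 0.07] 29.64 0.06
end [ 0.4798 -0.3597  0.2995] [ 0.3 -0.7  0.7] [ 0.02 -0.03 -0.02] 31.48 0.0603
[264.93501476 176.73442584] [151.94958513 184.27668134] 0.0023035509200767575
```

View pics/end.png

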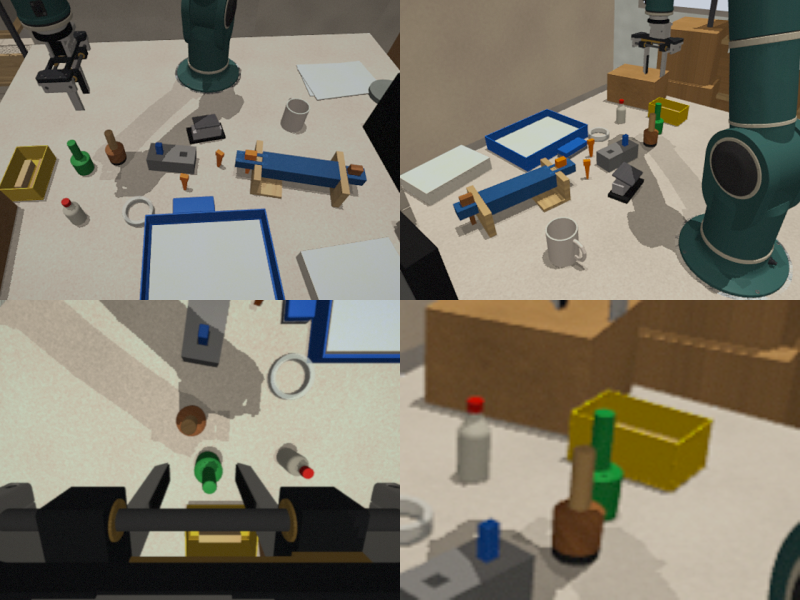

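```bash
python3 -c "
from rig import robot
robot.sign_off()"
```

```text
the job is handed in; nothing more can be done
```

The wedge is driven fully home in the rail, and the mallet stands upright on its rubber face where it started. I handed the job in at about 31.5 s of the 64 s allowed.

- **Setting the wedge:** I took the large orange wedge from the block, stood it point down in the slot and let go. It stood there alone with its shoulder about 20 to 25 mm above the slot.
- **Tapping:** The first mallet tap drove it to about 8 mm above home, by the arm's height reading. I lifted the mallet clear, then tapped until it stopped against a 30 N threshold, well above the 6 to 14 N it takes to drive.
- **Final checks:**
    - Two camera views show the head flush on the rail end with no visible gap.
    - The last pictures show the mallet upright, and the bystanders and look-alikes looked undisturbed; I judged that by eye.
- **Disagreements:**
    - The mallet handle slipped about 3.5 mm in the jaws at the hard stop. Corrected for that, the face ended at 110.9 mm against 111 mm expected.
    - The scene camera read about 3 mm away from the wrist camera, so I used the wrist camera for positioning.

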